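# Shim the rocking mixing stand

### The arm

A 6-joint arm with a two-finger parallel gripper is mounted at the origin on a cart in front of the work surface, level with it; the furniture and walls round the work are solid. World frame = base frame: x ahead of the robot, y to its left, z up, the work surface at z = 0. Lengths are in mm, angles in degrees, forces in N, time in s.
With the tool pointing down it reaches from about 350 to 850 mm from the base axis. Payload 8.1 kg.
Tool frame: the origin (TCP) lies at the very end of the fingers, on their centre line; the grasp point (between the pads) lies 19 mm behind it; z points along the fingers, y is the line along which they close (so a half turn about z gives the same grasp; the last joint's range is limited). The gripper opens to 85 mm and grips with 20 to 120 N. Pads are 22 mm wide; open, the fingers measure 114 mm over their backs; the gripper's body (76 mm by 85 mm) begins 54 mm behind the grasp point. The pads swing forward as they close: fully open they stand 13 mm farther back than shut.
Start: joints at [64.034, 7.471, 85.268, -0, 87.261, -4.893], TCP at [215.717, 559.885, 210.892] pointing down, gripper open.
Joint ranges: [-169.43, 169.43], [-51.17, 129.36], [1.28, 143.12], [-76.62, 256.62], [0, 156.53], [-152.29, 152.29]. Speed limits (degrees/s): [136.94, 136.94, 159.86, 180, 180, 180].

### API

Orientations are given as [roll, pitch, yaw] about the fixed x, y, z axes, in that order (R = Rz(yaw) Ry(pitch) Rx(roll)).
In Python, from bench import sense, eyes, job, models gives the robot as it stands. The module is installed in compiled form; this text tells all that it offers.
- The arm moves only by the tool apply_moves, never from a script. Its argument "rows" is a list of rows, each a list of 6 numbers: the shift along the tool's x, y, z in mm, then the turn, a rotation vector about the tool's x, y, z in rad. In form: [[dx, dy, dz, rx, ry, rz], ...]. A call has exactly 5 rows; each row shifts and turns the commanded pose from where the row before left it, along the tool's axes as they then stand; what a row does not reach is not made up. A row lasts 1/8 s, in which the tool goes at most 62.5 mm and 10.7 degrees, less where a joint would pass 70% of its speed; a pose out of reach is approached as far as the arm can. A call is refused whole if a number of a shift passes 62.5 or a number of a turn 0.188, either way. A call with a gripper value outside its range is refused whole. "fingers" is the finger opening in mm, from 0 to 85.4, set as the call begins (left out, the last holds). The fingers move at their own pace and stop on an object; "grip_force" is the grip in N (left out, the last holds). Time passes only in rows, so rows that do not move let the fingers close, or fill a call up. It gives the time, the measured TCP pose, the force, the opening and the grip force at its end, in the units of the state.
- sense(): the state, without advancing time (a new reading comes with each control period).
- eyes.snapshot(name): name is "scene" or "top" or "wrist"; returns (picture, depth): 480x640x3 uint8, red, green, blue; 480x640 float32, mm along the optical axis (not along the pixel's ray), 0 where there is no reading.
- eyes.get_calibration(name): a dict with "intrinsics" (3x3 intrinsics, pixels), "R" (3x3) and "t" (3): a world point X has camera coordinates R X + t; the wrist camera has in their place "mount" (4x4, takes a point from camera to tool coordinates, whose origin is the TCP and whose axes are the flange's). Camera axes: x right, y down, z forward; pixel columns grow to the right and rows downward; lengths in mm; the calibration is good to about 2 mm. A picture is of the moment at which its call begins: read the wrist's pose just before it. get_calibration takes no time and is no camera call.
- job.hand_in(): hands the job in; it is judged then, once.
Trained networks look in the newest picture that a camera, given by its name, has taken for a name from the list of things; names that differ only in an ending like _2 or _b are one class to them, and where a whole thing is asked for, a point or a joint stands for the part that bears it (a point fixed in the world has none). Each returns a list of dicts, best first, with "confidence" (0 to 1); they miss things now and then, are a little off and sometimes report something else, mostly with a low value. They report only what shows in the picture. A call takes as long as a camera call.
- models.boxes_of(name, camera): "xyz" ([x, y, z] in mm, in world coordinates, good to about 4 mm: the middle of the surface that is visible of it).
- models.cut_out(name, camera): "pixels" (480x640 bool, what is visible of it).
- models.place_of(name, camera): "xyz" ([x, y, z] in mm, in world coordinates, good to about 4 mm: a listed point, or the origin of a listed thing).
The state is a dict: "time": time; "joint_pos": joint angles; "qd": joint speeds; "joint_efforts": joint torques, N m; "tool_pos": TCP position; "tcp_rot": TCP orientation; "ft_force": force on the tool from outside, world axes, zero at the start; "wrist_torque": the same for the moment, N m; "finger_gap": finger opening in mm; "grip_force": force on a finger pad.
Only numpy, scipy, OpenCV 4.12 (cv2) and the standard library are available. Lean on these libraries where they do the work, as an engineer would, in place of code of your own. Each camera call takes 0.05 s, during which the arm holds its last target. There are 200 camera calls.

### The job

The low plywood mixing stand rocks because one of its feet is too short. Without gripping or lifting anything, push the wooden wedge, thin edge first, under that short foot until the board is level, neither short of it nor wedged up too far, and leave it there. Then press down on top of the board at the corner diagonally opposite the wedged one to check that it no longer rocks, and leave the stand where it is and the other things undisturbed.

Things in the scene. Friction and masses are not known exactly. Their poses are not given: they have to be found in the camera images.
- stand: Low stand, 1.6 kg: plywood board 210 x 190 mm, top 43 mm high when level, a flat steel disc fixed on it (90 mm across, 12 mm high, centred at x -30, y 30). Origin: plan centre, level with the long feet's undersides; z = board's upward normal, x along the 210 mm side. Four rubber dome feet, radius 16 mm, at x +-80, y +-70; the one at x -80, y +70 is 10 mm short. Starts tipped on it, 0.095 rad off level.
- short_foot (a point): Lowest point of the short rubber foot, in the middle of its dome. At the start it rests on the table and the opposite foot hangs in the air. The board is level when the wedge is 10 mm thick under this foot; pushed farther it tips the other way.
- test_corner (a point): Point on top of the board over the foot diagonally opposite the short one, 25 mm in from both edges; free to press on. The short foot carries only about 2 N, so a wedge that is too thin there lets the board rock when pressed here.
- wedge: Loose hardwood wedge, 0.06 kg, 120 mm long (x), 50 mm wide (y). Origin: centre of its flat underside; x points from the thick end (23 mm high, square face at x -60) to the thin edge (1 mm, at x +60), the top falling evenly. It lies flat, thin edge towards the short foot, 35 to 75 mm short of it, a little out of line. It stays where it is left (friction); pushing takes under 10 N.
- tape: Bystander: roll of beige masking tape lying flat, 94 mm across, 25 mm high; origin at the centre of its underside.
- tube: Bystander: paint tube lying flat, 42 x 116 x 34 mm; origin at the centre of its underside.
- red_bottle: Bystander: red and black paint bottle, 65 mm across, 159 mm high; origin at the centre of its underside.
- yellow_bottle: Bystander: yellow and black paint bottle, 65 mm across, 148 mm high; origin at the centre of its underside.
- mug: Bystander: white mug, 78 x 110 mm with its handle, 94 mm high; origin at the centre of its underside.
- sprayer: Bystander: red trigger sprayer, 86 x 97 mm, 211 mm high; origin at the centre of its underside.
- tumbler: Bystander: pale blue tumbler, 69 mm across, 94 mm high; origin at the centre of its underside.

How it is judged:
By the outcome, as a careful person would: the job done as asked, in the order asked, and still so for the second after the job is handed in, with the robot touching nothing.
It also fails if it takes over 54 s, if anything falls off the work surface, if the arm or the gripper's body presses on something with over 40 N, if the wrist force passes 120 N, or if a joint passes its speed limit or range.

## Working session

There is one attempt and no reset: what is moved stays moved. The work goes in short steps, Python scripts to look and compute and a tool call to move; the robot and the scene stay as the last step left them, time stands still between calls to the robot, and variables do not carry over. Pictures are saved under pics/ and viewed, at most 10 in all, crops included, and the job is handed in when it is done.

Besides the shell and the picture viewer there is one more tool, called after "Emit:" as name(argument=value, ...) on one line, values as JSON. apply_moves: Moves the arm, as the interface text tells. Its arguments: {"type":"object","properties":{"rows":{"type":"array"},"fingers":{"type":"number"},"grip_force":{"type":"number"}},"required":["rows"]}

```bash
mkdir -p pics; cat > h.py <<'E'
import numpy as np, cv2
from bench import sense, eyes, job, models
def world(cam,depth,mask):
    c=eyes.get_calibration(cam);K=np.array(c["intrinsics"]);v,u=np.nonzero(mask&(depth>0));d=depth[v,u]
    P=np.c_[(u-K[0,2])/K[0,0]*d,(v-K[1,2])/K[1,1]*d,d]
    if cam=="wrist":
        from scipy.spatial.transform import Rotation as R
        s=sense();M=np.array(c["mount"]);P=P@M[:3,:3].T+M[:3,3]
        return P@R.from_euler('xyz',s["tcp_rot"],degrees=True).as_matrix().T+s["tool_pos"]
    return (P-np.array(c["t"]))@np.array(c["R"])
E
python3 - <<'E'
from h import *
s=sense();print({k:np.round(s[k],2) for k in("time","tool_pos","tcp_rot","ft_force")})
ims=[]
for cam in("top","scene"):
    im,d=eyes.snapshot(cam);cv2.imwrite(f"pics/{cam}0.png",im[...,::-1])
    for n in("wedge","stand","short_foot","test_corner"):
        for r in models.place_of(n,cam)[:2]:print(cam,n,np.round(r["xyz"],1),round(r["confidence"],2))
    for n in ("wedge","stand"):
        r=models.cut_out(n,cam)
        if r:
            P=world(cam,d,r[0]["pixels"]);print(n,len(P),P.min(0).round(),P.max(0).round(),cv2.minAreaRect(P[:,:2].astype(np.float32)))
    if cam=="top":
        for n in("tape","tube","red_bottle","yellow_bottle","mug","sprayer","tumbler"):
            for r in models.place_of(n,cam)[:1]:print(n,np.round(r["xyz"],1),round(r["confidence"],2))
print(sense()["time"])
E
```

```text
{'time': np.float64(0.0), 'tool_pos': array([215.46, 559.36, 209.85]), 'tcp_rot': array([-1.7990e+02, -1.0000e-02,  1.5893e+02]), 'ft_force': array([ 0.13, -0.46,  0.27])}
top wedge [515.8 145.   -3.9] 0.74
top stand [572.4 -39.2  -0. ] 0.68
top stand [ 569.9 -413.6   -0.8] 0.26
top short_foot [503.   43.2   2.3] 0.81
top short_foot [688.3 164.4  -0.8] 0.74
top test_corner [ 639.9 -112.8   51.9] 0.84
top test_corner [502.5  39.5   2.2] 0.56
wedge 711 [477.  81.  -5.] [544. 208.  28.] ((511.39349365234375, 144.38705444335938), (126.2499008178711, 54.22179412841797), 81.16803741455078)
stand 4496 [ 451. -143.   -2.] [683.  70.  63.] ((567.292236328125, -36.05390930175781), (195.98300170898438, 210.50399780273438), 80.38595581054688)
tape [690.  163.3  -1.5] 0.65
tube [397.3 106.9  -0.9] 0.97
red_bottle [7.178e+02 2.572e+02 3.000e-01] 0.97
yellow_bottle [493.  421.7   3.1] 0.7
mug [ 573.2 -413.7    1.3] 0.64
sprayer [665.4 399.9   2. ] 0.7
tumbler [ 463.2 -394.5   -2.1] 0.85
scene wedge [508.9 143.7  -1.3] 0.84
scene short_foot [499.4  45.7  -1.6] 0.69
scene test_corner [ 641.6 -118.    52.7] 0.84
wedge 685 [478.  67.  -4.] [568. 227.  30.] ((515.8677978515625, 147.91981506347656), (169.7949981689453, 66.9443130493164), 75.84502410888672)
stand 4458 [ 450. -146.   -5.] [680.  68.  56.] ((573.0090942382812, -38.18553161621094), (192.24118041992188, 224.0835723876953), 81.08147430419922)
1.05
```

View pics/top0.png

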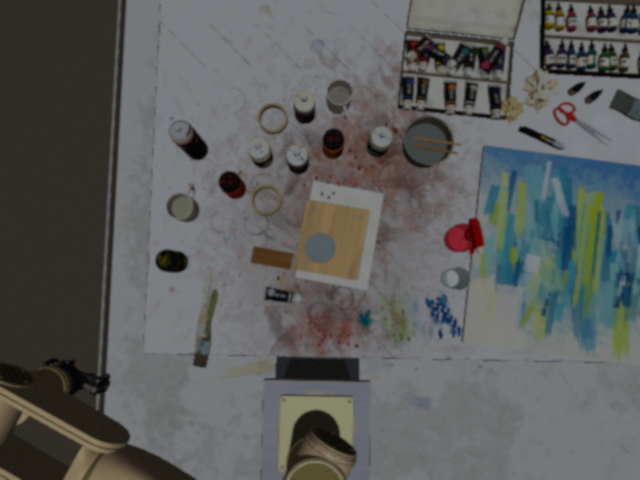

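View pics/scene0.png

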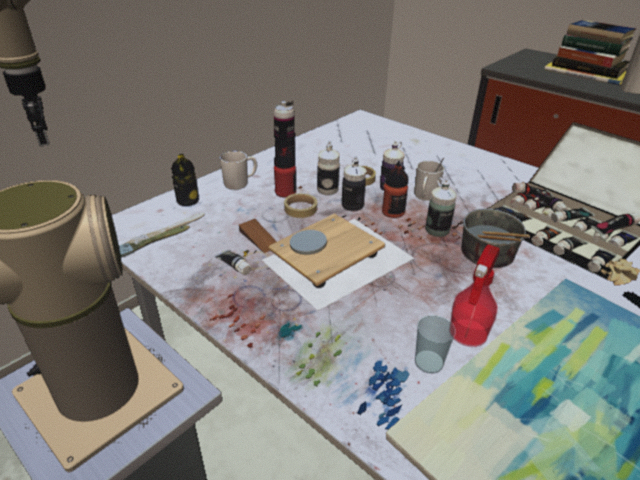

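The top view shows the wedge at about (272,257), left of the stand at (338,235), with its thin edge towards the short foot. The scene view agrees. The tape (267,200) and tube (282,296) are clear of the push line. Next I'll turn the tool and move above and behind the wedge.

Emit:
apply_moves(rows=[[0,0,0,0,0,0.17],[0,0,0,0,0,0.17],[0,0,0,0,0,0.17],[0,0,0,0,0,0.17],[0,0,0,0,0,0.17]], fingers=22)

```text
time: 1.68
tool_pos: [215.7, 559.9, 210.9]
tcp_rot: [-180.0, -0.0, 109.9]
ft_force: [0.6, -0.2, -0.5]
finger_gap: 21.9
grip_force: 0.0
```

Emit:
apply_moves(rows=[[0,0,0,0,0,0.17],[0,0,0,0,0,0.17],[0,0,0,0,0,0.17],[0,0,0,0,0,0],[0,0,0,0,0,0]])

```text
time: 2.3
tool_pos: [215.7, 559.9, 210.9]
tcp_rot: [-180.0, 0.0, 81.2]
ft_force: [-0.8, -0.3, 0.5]
finger_gap: 22.5
grip_force: 0.0
```

Emit:
apply_moves(rows=[[-24,36,0,0,0,0],[-24,36,0,0,0,0],[-24,36,0,0,0,0],[-24,36,0,0,0,0],[-24,36,0,0,0,0]])

```text
time: 2.92
tool_pos: [375.7, 412.2, 211.1]
tcp_rot: [180.0, -0.0, 81.2]
ft_force: [0.5, -0.2, 0.2]
finger_gap: 22.2
grip_force: 0.0
```

Emit:
apply_moves(rows=[[-24,36,0,0,0,0],[-24,36,0,0,0,0],[-24,36,0,0,0,0],[-24,36,0,0,0,0],[-24,36,0,0,0,0]])

```text
time: 3.55
tool_pos: [534.7, 265.5, 211.0]
tcp_rot: [180.0, -0.0, 81.2]
ft_force: [0.6, 1.2, -0.7]
finger_gap: 22.2
grip_force: 0.0
```

```bash
python3 - <<'E'
from h import *
s=sense();print({k:np.round(s[k],2) for k in("time","tool_pos","tcp_rot","ft_force","finger_gap")})
print(np.round(eyes.get_calibration("wrist")["mount"],2))
im,d=eyes.snapshot("wrist");cv2.imwrite("pics/w1.png",im[...,::-1])
for n in("wedge","short_foot","stand"):
    for r in models.place_of(n,"wrist")[:2]:print(n,np.round(r["xyz"],1),round(r["confidence"],2))
r=models.cut_out("wedge","wrist")
if r:
    P=world("wrist",d,r[0]["pixels"]);np.save("w.npy",P);print(len(P),np.percentile(P,[1,50,99],axis=0).round(1),cv2.minAreaRect(P[:,:2].astype(np.float32)))
E
```

```text
{'time': np.float64(3.55), 'tool_pos': array([534.74, 265.5 , 211.01]), 'tcp_rot': array([ 1.7999e+02, -1.0000e-02,  8.1180e+01]), 'ft_force': array([ 0.6 ,  1.22, -0.73]), 'finger_gap': np.float64(22.24)}
[[   0.     -0.95   -0.32   83.62]
 [   1.      0.      0.     -0.94]
 [  -0.     -0.32    0.95 -163.08]
 [   0.      0.      0.      1.  ]]
wedge [506.8 143.8  -0.6] 0.83
short_foot [501.8  46.   -2.4] 0.69
3934 [[4.806e+02 8.470e+01 5.000e-01]
 [5.121e+02 1.555e+02 1.320e+01]
 [5.416e+02 2.062e+02 2.320e+01]] ((516.5076293945312, 177.95260620117188), (194.6973419189453, 53.5936393737793), 79.27471160888672)
```

View pics/w1.png

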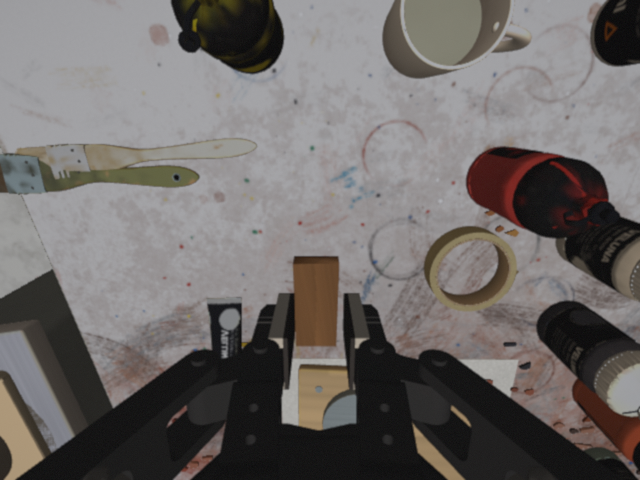

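The wrist view shows the wedge from (295,257) to (338,345), partly behind the fingers, with the board's corner just beyond it. I'll fit the wedge's axis and end face, using only points on its sloping top.

```bash
python3 - <<'E'
from h import *
P=np.load("w.npy");P=P[(P[:,1]<215)&(P[:,1]>75)&(P[:,0]>460)&(P[:,0]<560)&(P[:,2]>-3)&(P[:,2]<27)]
ys=np.arange(90,205,8);C=[]
for y in ys:
    q=P[abs(P[:,1]-y)<4]; 
    if len(q)>30: lo,hi=np.percentile(q[:,0],[2,98]);C.append((y,lo,hi,q[:,2].mean()))
C=np.array(C);print(C.round(1))
print(np.degrees(np.arctan(np.polyfit(C[:,0],C[:,1:3].mean(1),1)[0])),np.polyfit(C[:,0],C[:,1:3].mean(1),1))
A=np.c_[P,np.ones(len(P))];c,*_=np.linalg.lstsq(A[:,[0,1,3]],P[:,2],rcond=None);r=P[:,2]-A[:,[0,1,3]]@c;k=abs(r)<2
c,*_=np.linalg.lstsq(A[k][:,[0,1,3]],P[k][:,2],rcond=None);print("grad",c,np.degrees(np.arctan2(c[0],c[1])),"slope",np.hypot(*c[:2]))
n=c[:2]/np.hypot(*c[:2])
for ang in(6,8,10):
    a=np.array([np.sin(np.radians(ang)),np.cos(np.radians(ang))]);print(ang,np.percentile(P[k][:,:2]@a,[0.5,2,98,99.5]).round(1))
E
```

```text
[[ 90.  477.1 525.9   2.1]
 [ 98.  477.7 527.3   3.5]
 [106.  479.7 528.7   5.2]
 [114.  480.9 530.1   6.6]
 [122.  482.6 531.1   8. ]
 [130.  484.  532.1   9.6]
 [138.  485.5 534.   11.1]
 [146.  486.9 535.1  12.6]
 [154.  488.5 536.2  14.1]
 [162.  489.9 537.9  15.3]
 [170.  490.2 540.9  16.4]
 [178.  491.8 540.4  18.4]
 [186.  492.4 541.3  20. ]
 [194.  494.  542.1  21.3]
 [202.  496.2 543.1  16. ]]
9.264933015793002 [1.63127896e-01 4.86967568e+02]
grad [  0.02582851   0.16929171 -25.62900638] 8.67461413348177 slope 0.1712506781493665
6 [135.7 139.  255.7 256.9]
8 [153.2 156.2 272.9 273.5]
10 [170.4 173.1 289.6 290.2]
```

Emit:
apply_moves(rows=[[-18,-4,30,0,0,0],[-17,-4,50,0,0,0],[0,0,60,0,0,0],[0,0,45,0,0,-0.037],[0,0,18,0,0,0]], fingers=20)

```text
time: 4.42
tool_pos: [517.2, 233.4, 4.8]
tcp_rot: [-179.7, 0.1, 83.3]
ft_force: [0.6, 0.2, -0.3]
finger_gap: 20.3
grip_force: 0.0
```

```bash
cat >> h.py <<'E'
def tilt(cams=("top","scene")):
    """board normal relative to the table's, by plane fits; in mrad (x,y), both cameras"""
    for cam in cams:
        im,d=eyes.snapshot(cam);P=world(cam,d,np.ones(d.shape,bool))
        a=np.radians(-9.5);u=np.array([np.cos(a),np.sin(a)]);v=np.array([-u[1],u[0]]);Q=P[:,:2]-[570,-38];x,y=Q@u,Q@v
        B=P[(abs(x)<95)&(abs(y)<85)&(np.hypot(x+30,y-30)>56)&(P[:,2]>28)&(P[:,2]<62)]
        T=P[(abs(P[:,2])<6)&(P[:,0]>380)&(P[:,0]<800)&(abs(P[:,1]+38)<260)]
        def fit(M):
            k=np.ones(len(M),bool)
            for _ in range(4):
                A=np.c_[M[:,:2]-[570,-38],np.ones(len(M))];c=np.linalg.lstsq(A[k],M[k,2],rcond=None)[0];r=M[:,2]-A@c;k=abs(r)<max(1,2.5*r[k].std())
            return c,r[k].std(),k.sum()
        (b,sb,nb),(t,st,nt)=fit(B),fit(T);g=b[:2]-t[:2]
        print(cam,"slope stand x,y (mrad)",np.round(1000*np.array([g@u,g@v]),1),"height",round(b[2]-t[2],2),"sd",round(sb,2),round(st,2),nb,nt)
E
python3 - <<'E'
from h import *
s=sense();print({k:np.round(s[k],2) for k in("time","tool_pos","tcp_rot","ft_force","finger_gap")})
tilt()
E
```

```text
{'time': np.float64(4.42), 'tool_pos': array([517.23, 233.44,   4.81]), 'tcp_rot': array([-1.7973e+02,  1.2000e-01,  8.3250e+01]), 'ft_force': array([ 0.64,  0.19, -0.26]), 'finger_gap': np.float64(20.28)}
top slope stand x,y (mrad) [ 64.7 -70.2] height 42.99 sd 2.75 2.7 2527 16017
scene slope stand x,y (mrad) [ 62.9 -70.6] height 42.7 sd 1.23 1.37 2255 16502
```

Emit:
apply_moves(rows=[[-6,3,0,0,0,0],[-8,0,0,0,0,0],[-10,0,0,0,0,0],[-10,0,0,0,0,0],[-6,0,0,0,0,0]])

```text
time: 5.15
tool_pos: [518.5, 192.2, 8.1]
tcp_rot: [180.0, 0.0, 83.1]
ft_force: [-0.1, 0.1, 0.0]
finger_gap: 19.6
grip_force: 0.0
```

Emit:
apply_moves(rows=[[-8,0,0,0,0,0],[-8,0,0,0,0,0],[-8,0,0,0,0,0],[-8,0,0,0,0,0],[-3,0,0,0,0,0]])

```text
time: 5.78
tool_pos: [514.3, 157.8, 7.9]
tcp_rot: [-180.0, 0.0, 83.1]
ft_force: [0.6, -0.6, 0.2]
finger_gap: 19.8
grip_force: 0.0
```

```bash
python3 - <<'E'
from h import *
s=sense();print({k:np.round(s[k],2) for k in("time","tool_pos","tcp_rot","ft_force")})
tilt()
im,d=eyes.snapshot("scene");cv2.imwrite("pics/s2.png",cv2.resize(im[190:310,200:400,::-1],None,fx=4,fy=4,interpolation=cv2.INTER_CUBIC))
for n in("wedge","short_foot"):
    for r in models.place_of(n,"scene")[:1]:print(n,np.round(r["xyz"],1),round(r["confidence"],2))
E
```

```text
{'time': np.float64(5.78), 'tool_pos': array([514.33, 157.84,   7.87]), 'tcp_rot': array([-180. ,    0. ,   83.1]), 'ft_force': array([ 0.61, -0.59,  0.17])}
top slope stand x,y (mrad) [ 60.8 -69.8] height 42.94 sd 2.83 2.72 2528 15185
scene slope stand x,y (mrad) [ 62.3 -70. ] height 42.71 sd 1.21 1.4 2240 16493
wedge [511.9 141.7  -2. ] 0.94
short_foot [498.7  43.8  -2.6] 0.78
```

View pics/s2.png

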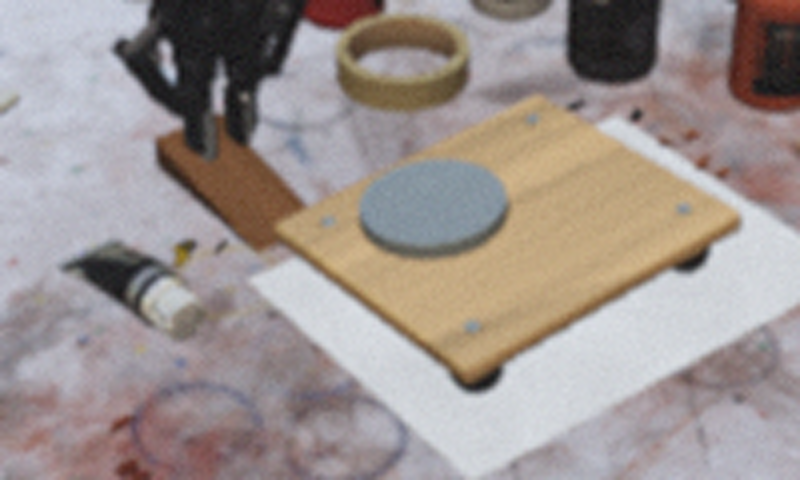

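The crop shows the fingers at (210,150) and (240,140), standing over the wedge, whose thick end is at (160,150). They slid over without touching it (zero force, wedge unmoved), so the tips are higher than the TCP at this opening. I'll lift, go back, shut the fingers and check the tip height.

Emit:
apply_moves(rows=[[0,0,-25,0,0,0],[20,0,-5,0,0,0],[30,0,0,0,0,0],[26,0,0,0,0,0],[0,0,25,0,0,0]], fingers=0)

```text
time: 6.65
tool_pos: [525.7, 237.8, 14.7]
tcp_rot: [179.7, -0.2, 83.3]
ft_force: [0.8, -0.1, -0.5]
finger_gap: 0.3
grip_force: 0.0
```

```bash
python3 - <<'E'
from h import *
s=sense();print({k:np.round(s[k],2) for k in("time","tool_pos","tcp_rot","ft_force","finger_gap")})
t=s["tool_pos"]
for cam in("scene","top"):
    im,d=eyes.snapshot(cam);P=world(cam,d,np.ones(d.shape,bool))
    Q=P[(abs(P[:,0]-t[0])<40)&(abs(P[:,1]-t[1])<40)]
    print(cam,np.histogram(Q[:,2],np.arange(-5,80,5))[0])
    if cam=="scene":cv2.imwrite("pics/s3.png",cv2.resize(im[170:290,200:360,::-1],None,fx=5,fy=5,interpolation=cv2.INTER_CUBIC))
    r=models.cut_out("wedge",cam);W=world(cam,d,r[0]["pixels"]);W=W[(W[:,2]>-2)&(W[:,2]<26)]
    a=np.array([.161,.987]);print(np.percentile(W[:,:2]@a,[1,99]),"->thick pt",np.percentile(W[:,1],[1,99]))
E
```

```text
{'time': np.float64(6.65), 'tool_pos': array([525.66, 237.76,  14.65]), 'tcp_rot': array([179.73,  -0.18,  83.27]), 'ft_force': array([ 0.77, -0.13, -0.49]), 'finger_gap': np.float64(0.33)}
scene [284  65   2   2   7   7   0   1   7  18  17  20  18  22  21   9]
[166.33966066 279.72640554] ->thick pt [ 89.1478235  200.66208512]
top [45 55  9  0  7 10  6  0  0  0  0  0  0  0  0  0]
[165.63247213 280.86660268] ->thick pt [ 86.30900969 199.71078126]
```

View pics/s3.png

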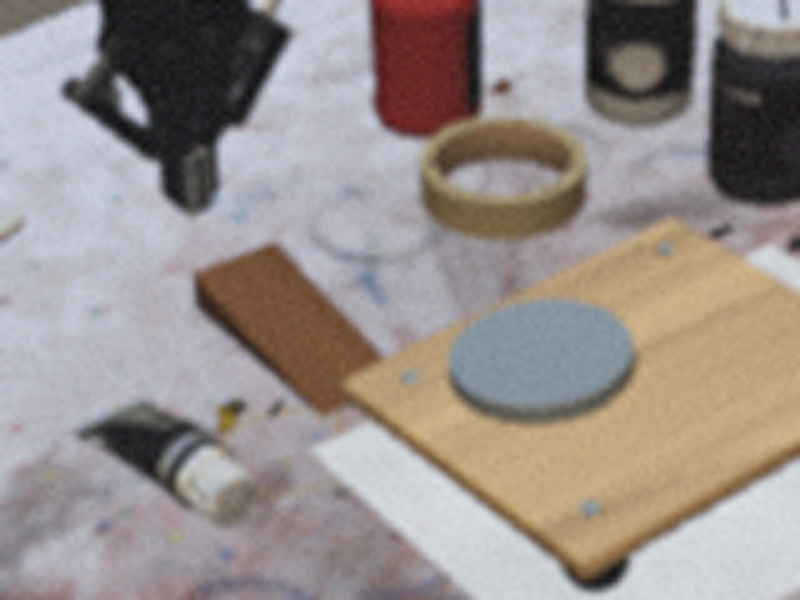

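The shut fingertips appear at crop (195,208), clear of the table, with the wedge untouched at (195–380, 245–410). I'll let the arm settle and measure the real tip height against the TCP.

```bash
python3 - <<'E'
from h import *
s=sense();t=s["tool_pos"];print(s["time"],t)
im,d=eyes.snapshot("scene")
c=eyes.get_calibration("scene");K=np.array(c["intrinsics"]);R=np.array(c["R"]);tt=np.array(c["t"])
for z in(0,10,20,30,40):
    q=K@(R@np.array([t[0],t[1],z])+tt);print(z,(q[:2]/q[2]).round(1),q[2].round())
P=world("scene",np.where(d>0,d,1),np.ones(d.shape,bool)).reshape(480,640,3)
for r in range(200,222,2):print(r,[tuple(P[r,c].round().astype(int).tolist()) for c in(236,239,242)],im[r,239])
E
```

```text
6.85 [522.51607745 234.31383502  12.09685427]
0 [239.2 222.6] 1328.0
10 [238.9 219.5] 1323.0
20 [238.6 216.3] 1317.0
30 [238.3 213.2] 1311.0
40 [238. 210.] 1305.0
200 [(511, 223, 81), (525, 229, 72), (528, 221, 74)] [38 38 42]
202 [(511, 224, 74), (521, 225, 69), (534, 229, 61)] [85 85 85]
204 [(514, 229, 64), (522, 227, 62), (527, 221, 62)] [59 57 59]
206 [(513, 228, 59), (517, 222, 60), (529, 224, 54)] [65 65 61]
208 [(513, 229, 53), (518, 223, 54), (528, 224, 48)] [77 77 76]
210 [(510, 226, 49), (517, 223, 48), (527, 224, 42)] [82 77 75]
212 [(508, 224, 45), (516, 222, 42), (527, 224, 36)] [72 71 67]
214 [(545, 274, -1), (518, 225, 34), (556, 262, -1)] [132 130 135]
216 [(538, 266, 0), (545, 262, -2), (551, 257, -2)] [180 176 185]
218 [(532, 259, -1), (537, 253, -1), (545, 250, -3)] [179 172 183]
220 [(527, 253, -2), (532, 246, -1), (539, 242, -3)] [176 170 179]
```

The shut fingertips sit about 20 mm above the reported TCP. I'll come down in steps, watching the force and the camera.

Emit:
apply_moves(rows=[[0,0,5,0,0,0],[0,0,5,0,0,0],[0,0,2,0,0,0],[0,0,0,0,0,0],[0,0,0,0,0,0]])

```text
time: 7.52
tool_pos: [523.6, 233.9, 1.1]
tcp_rot: [180.0, -0.0, 83.1]
ft_force: [0.6, 0.2, -0.4]
finger_gap: 0.0
grip_force: 0.0
```

```bash
cat >> h.py <<'E'
def tip():
    s=sense();t=s["tool_pos"];print({k:np.round(s[k],2) for k in("time","tool_pos","tcp_rot","ft_force","finger_gap")})
    im,d=eyes.snapshot("scene");P=world("scene",d,np.ones(d.shape,bool))
    P=P[(abs(P[:,0]-t[0])<14)&(P[:,1]<t[1]+2)&(P[:,1]>t[1]-18)]
    print("tip z",np.sort(P[P[:,2]>5][:,2])[:8].round(1),np.histogram(P[:,2],np.arange(-4,60,4)))
    return im
E
python3 - <<'E'
from h import *
tip()
E
```

```text
{'time': np.float64(7.52), 'tool_pos': array([523.62, 233.86,   1.06]), 'tcp_rot': array([ 1.7999e+02, -1.0000e-02,  8.3120e+01]), 'ft_force': array([ 0.58,  0.16, -0.39]), 'finger_gap': np.float64(0.01)}
tip z [19.8 20.7 21.5 21.9 22.1 23.4 23.9 24.2] (array([12,  1,  0,  0,  0,  1,  6,  7,  9, 13, 13, 10, 11, 15,  9]), array([-4,  0,  4,  8, 12, 16, 20, 24, 28, 32, 36, 40, 44, 48, 52, 56]))
```

Emit:
apply_moves(rows=[[0,0,3,0,0,0],[0,0,3,0,0,0],[0,0,3,0,0,0],[0,0,2,0,0,0],[0,0,0,0,0,0]])

```text
time: 8.2
tool_pos: [523.3, 233.8, -10.4]
tcp_rot: [-180.0, 0.0, 83.1]
ft_force: [-0.4, -0.0, 0.6]
finger_gap: 0.1
grip_force: 0.0
```

```bash
python3 - <<'E'
from h import *
tip()
E
```

```text
{'time': np.float64(8.2), 'tool_pos': array([523.27, 233.8 , -10.42]), 'tcp_rot': array([-1.7997e+02,  1.0000e-02,  8.3120e+01]), 'ft_force': array([-0.41, -0.02,  0.55]), 'finger_gap': np.float64(0.06)}
tip z [ 7.3  9.6 10.3 12.2 13.1 13.4 14.4 14.6] (array([11,  4,  1,  2,  9, 10, 12, 11, 11, 14, 13, 12,  8,  6, 16]), array([-4,  0,  4,  8, 12, 16, 20, 24, 28, 32, 36, 40, 44, 48, 52, 56]))
```

Emit:
apply_moves(rows=[[0,-1,1,0,0,0],[-4,0,1,0,0,0],[-6,0,0,0,0,0],[-6,0,0,0,0,0],[-6,0,0,0,0,0]], fingers=20)

```text
time: 8.88
tool_pos: [519.8, 211.6, -12.1]
tcp_rot: [180.0, -0.0, 83.1]
ft_force: [0.2, -0.1, -0.1]
finger_gap: 20.0
grip_force: 0.2
```

Emit:
apply_moves(rows=[[-6,0,0,0,0,0],[-6,0,0,0,0,0],[-6,0,0,0,0,0],[-4,0,0,0,0,0],[0,0,0,0,0,0]])

```text
time: 9.5
tool_pos: [517.2, 190.0, -12.1]
tcp_rot: [-180.0, 0.0, 83.1]
ft_force: [-0.2, 0.4, 0.4]
finger_gap: 19.9
grip_force: 0.0
```

```bash
cat >> h.py <<'E'
def wedge(cam="top"):
    im,d=eyes.snapshot(cam);r=models.cut_out("wedge",cam)
    p=models.place_of("wedge",cam);print(cam,"wedge place",np.round(p[0]["xyz"],1) if p else None)
    if r:
        W=world(cam,d,r[0]["pixels"]);W=W[(W[:,2]>-3)&(W[:,2]<27)]
        print(len(W),cv2.minAreaRect(W[:,:2].astype(np.float32)),"y",np.percentile(W[:,1],[1,99]).round(1))
E
python3 - <<'E'
from h import *
im=tip();cv2.imwrite("pics/s4.png",cv2.resize(im[170:290,200:360,::-1],None,fx=5,fy=5,interpolation=cv2.INTER_CUBIC))
wedge("scene");wedge()
E
```

```text
{'time': np.float64(9.5), 'tool_pos': array([517.19, 189.98, -12.11]), 'tcp_rot': array([-1.80e+02,  1.00e-02,  8.31e+01]), 'ft_force': array([-0.25,  0.44,  0.37]), 'finger_gap': np.float64(19.88)}
tip z [12.4 12.5 13.8 15.  16.9 17.8 18.2 18.4] (array([ 0,  0,  0,  0,  4,  8, 14, 10,  6,  8,  4, 11,  5,  9,  5]), array([-4,  0,  4,  8, 12, 16, 20, 24, 28, 32, 36, 40, 44, 48, 52, 56]))
scene wedge place [512.3 116.7  -1.5]
578 ((513.1934204101562, 134.66680908203125), (144.3685302734375, 54.220123291015625), 82.8866958618164) y [ 72.4 179.7]
top wedge place [511.7 121.6  -5.4]
425 ((508.3036804199219, 112.4765625), (81.9609375, 48.824073791503906), 85.99075317382812) y [ 71.8 149.3]
```

View pics/s4.png

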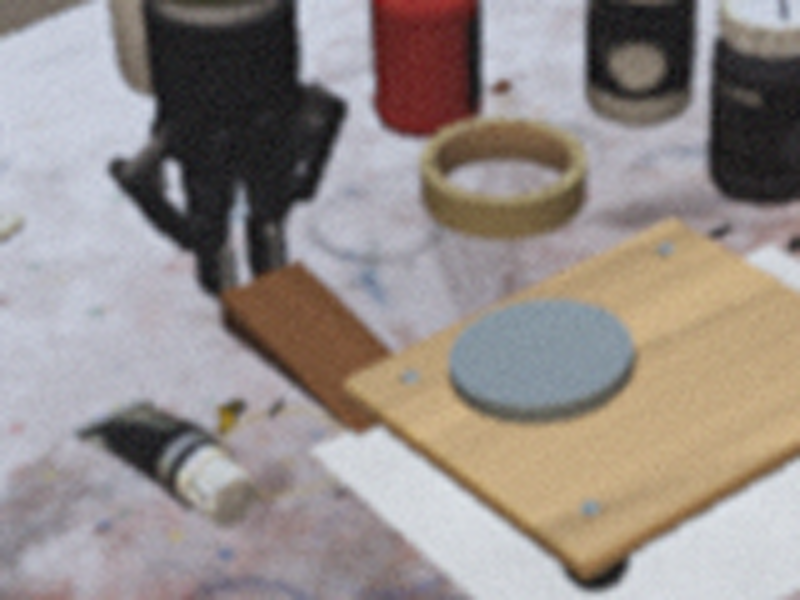

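The fingers are now on the thick face at crop (225,290) and the wedge is moving straight towards the foot. I'll keep pushing.

Emit:
apply_moves(rows=[[-6,0,0,0,0,0],[-6,0,0,0,0,0],[-6,0,0,0,0,0],[-6,0,0,0,0,0],[-4,0,0,0,0,0]])

```text
time: 10.48
tool_pos: [513.9, 162.2, -12.0]
tcp_rot: [180.0, -0.0, 83.1]
ft_force: [0.0, 4.4, -0.4]
finger_gap: 20.1
grip_force: 2.1
```

Emit:
apply_moves(rows=[[-4,0,0,0,0,0],[-4,0,0,0,0,0],[-4,0,0,0,0,0],[-4,0,0,0,0,0],[0,0,0,0,0,0]])

```text
time: 11.1
tool_pos: [511.9, 145.9, -12.1]
tcp_rot: [-180.0, 0.0, 83.1]
ft_force: [-0.2, 1.1, 0.1]
finger_gap: 19.8
grip_force: 0.4
```

```bash
python3 - <<'E'
from h import *
tip();wedge("scene");tilt()
for c in("scene","top"):print(np.round(models.place_of("test_corner",c)[0]["xyz"],1))
E
```

```text
{'time': np.float64(11.1), 'tool_pos': array([511.91, 145.91, -12.12]), 'tcp_rot': array([-1.800e+02,  4.000e-02,  8.311e+01]), 'ft_force': array([-0.22,  1.13,  0.14]), 'finger_gap': np.float64(19.75)}
tip z [14.2 14.6 15.1 16.4 16.5 17.6 17.8 18.5] (array([ 0,  0,  0,  0,  3, 11, 17,  7,  5, 10,  5, 10,  6,  6,  7]), array([-4,  0,  4,  8, 12, 16, 20, 24, 28, 32, 36, 40, 44, 48, 52, 56]))
scene wedge place [507.1  74.9  -2. ]
432 ((503.7674865722656, 74.40542602539062), (121.34849548339844, 50.88119888305664), 82.212890625) y [ 19.1 133. ]
top slope stand x,y (mrad) [ 19.  -24.1] height 42.78 sd 2.75 2.66 2513 14947
scene slope stand x,y (mrad) [ 21.5 -22.6] height 42.64 sd 1.29 1.38 2267 16238
[ 639.8 -122.    47.1]
[ 640.  -118.3   46.3]
```

Emit:
apply_moves(rows=[[-3,0,0,0,0,0],[-3,0,0,0,0,0],[-3,0,0,0,0,0],[-4,0,0,0,0,0],[0,0,0,0,0,0]])

```text
time: 12.12
tool_pos: [510.3, 133.0, -12.1]
tcp_rot: [-180.0, 0.0, 83.1]
ft_force: [-0.2, 0.3, 0.3]
finger_gap: 20.2
grip_force: 0.0
```

```bash
python3 - <<'E'
from h import *
tilt();tilt(("scene",))
E
```

```text
top slope stand x,y (mrad) [ 6.5 -7.8] height 42.65 sd 2.62 2.71 2497 14804
scene slope stand x,y (mrad) [ 7.3 -7.2] height 42.61 sd 1.27 1.36 2290 16106
scene slope stand x,y (mrad) [ 5.4 -8.1] height 42.6 sd 1.28 1.38 2265 16127
```

Emit:
apply_moves(rows=[[-2,0,0,0,0,0],[-2,0,0,0,0,0],[0,0,0,0,0,0],[0,0,0,0,0,0],[0,0,0,0,0,0]])

```text
time: 12.9
tool_pos: [509.9, 129.7, -12.1]
tcp_rot: [180.0, 0.0, 83.1]
ft_force: [1.1, 0.8, -0.0]
finger_gap: 20.1
grip_force: 0.8
```

```bash
python3 - <<'E'
from h import *
tilt();tilt()
E
```

```text
top slope stand x,y (mrad) [ 1.5 -4.7] height 42.8 sd 2.86 2.68 2531 14736
scene slope stand x,y (mrad) [ 1.4 -3.4] height 42.59 sd 1.27 1.38 2283 16099
top slope stand x,y (mrad) [ 4.2 -2.4] height 42.66 sd 2.72 2.68 2500 14759
scene slope stand x,y (mrad) [ 3.7 -3.6] height 42.58 sd 1.3 1.36 2275 16125
```

Emit:
apply_moves(rows=[[-1,0,0,0,0,0],[-1,0,0,0,0,0],[-0.5,0,0,0,0,0],[0,0,0,0,0,0],[0,0,0,0,0,0]])

```text
time: 13.72
tool_pos: [509.7, 127.4, -12.1]
tcp_rot: [180.0, -0.0, 83.1]
ft_force: [0.9, 4.4, -1.0]
finger_gap: 20.0
grip_force: 2.5
```

```bash
python3 - <<'E'
from h import *
for _ in range(3):tilt()
E
```

```text
top slope stand x,y (mrad) [ 1.3 -3. ] height 42.5 sd 2.76 2.67 2520 14708
scene slope stand x,y (mrad) [-0.  -0.7] height 42.62 sd 1.26 1.38 2299 16100
top slope stand x,y (mrad) [ 1.5 -1.3] height 42.74 sd 2.77 2.68 2515 14756
scene slope stand x,y (mrad) [ 1.4 -1. ] height 42.59 sd 1.23 1.36 2291 16032
top slope stand x,y (mrad) [ 2.8 -1. ] height 42.69 sd 2.74 2.69 2519 14697
scene slope stand x,y (mrad) [-0.6 -0.7] height 42.64 sd 1.27 1.37 2296 16077
```

Emit:
apply_moves(rows=[[-0.8,0,0,0,0,0],[0,0,0,0,0,0],[0,0,0,0,0,0],[0,0,0,0,0,0],[0,0,0,0,0,0]])

```text
time: 14.65
tool_pos: [509.6, 126.7, -12.1]
tcp_rot: [180.0, -0.0, 83.1]
ft_force: [1.0, 4.4, -1.1]
finger_gap: 19.9
grip_force: 2.7
```

```bash
python3 - <<'E'
from h import *
for _ in range(3):tilt()
E
```

```text
top slope stand x,y (mrad) [-1.2  0.5] height 42.85 sd 2.72 2.68 2521 14699
scene slope stand x,y (mrad) [ 0.9 -1. ] height 42.59 sd 1.29 1.38 2271 16054
top slope stand x,y (mrad) [2.1 0.8] height 42.82 sd 2.76 2.66 2510 14755
scene slope stand x,y (mrad) [ 0.3 -0.5] height 42.71 sd 1.27 1.36 2294 16081
top slope stand x,y (mrad) [-0.5 -0.8] height 42.82 sd 2.76 2.65 2508 14680
scene slope stand x,y (mrad) [ 0.9 -0. ] height 42.59 sd 1.27 1.37 2275 16064
```

The board reads level within about 0.5 mrad. I'll back off, lift, shut the fingers and go over the test corner.

Emit:
apply_moves(rows=[[5,0,0,0,0,0],[10,0,0,0,0,0],[0,0,-40,0,0,0],[0,0,-50,0,0,0],[0,0,-40,0,0,0]])

```text
time: 15.58
tool_pos: [511.7, 141.7, 119.9]
tcp_rot: [179.9, 0.0, 83.1]
ft_force: [-0.0, -0.4, 0.0]
finger_gap: 20.1
grip_force: 0.0
```

Emit:
apply_moves(rows=[[-24.5,16,0,0,0,0],[-24.5,16,0,0,0,0],[-24.5,16,0,0,0,0],[-24.5,16,0,0,0,0],[-24.5,16,0,0,0,0]], fingers=0)

```text
time: 16.2
tool_pos: [576.4, 9.5, 117.8]
tcp_rot: [-180.0, 0.0, 83.1]
ft_force: [1.0, 0.9, -0.4]
finger_gap: -0.1
grip_force: 0.0
```

Emit:
apply_moves(rows=[[-24.5,16,0,0,0,0],[-24.5,16,0,0,0,0],[-24.5,16,0,0,0,0],[-24.5,16,0,0,0,0],[-24.5,16,0,0,0,0]])

```text
time: 16.82
tool_pos: [641.3, -121.6, 117.7]
tcp_rot: [-180.0, 0.0, 83.1]
ft_force: [-0.3, 1.4, -0.4]
finger_gap: 0.3
grip_force: 0.0
```

```bash
python3 - <<'E'
from h import *
s=sense();print({k:np.round(s[k],2) for k in("time","tool_pos","tcp_rot","ft_force","finger_gap")})
im,d=eyes.snapshot("scene");cv2.imwrite("pics/s5.png",cv2.resize(im[150:310,200:400,::-1],None,fx=3.5,fy=3.5,interpolation=cv2.INTER_CUBIC))
for n in("wedge","short_foot","test_corner"):
    for c in("scene","top"):
        if c=="top" and n=="wedge":eyes.snapshot("top")
        for r in models.place_of(n,c)[:1]:print(n,c,np.round(r["xyz"],1),round(r["confidence"],2))
for _ in range(2):tilt(("scene",))
E
```

```text
{'time': np.float64(16.82), 'tool_pos': array([ 641.28, -121.62,  117.67]), 'tcp_rot': array([-1.7997e+02,  2.0000e-02,  8.3130e+01]), 'ft_force': array([-0.26,  1.43, -0.35]), 'finger_gap': np.float64(0.27)}
wedge scene [503.7  56.4  -4.5] 0.8
wedge top [504.4  55.1  -4.2] 0.77
short_foot scene [500.7  46.2   7. ] 0.81
short_foot top [505.6  43.1  11.8] 0.95
test_corner scene [ 639.3 -120.8   46.1] 0.72
test_corner top [ 640.9 -118.    40.2] 0.85
scene slope stand x,y (mrad) [0.4 0.1] height 42.68 sd 1.27 1.36 2282 16644
scene slope stand x,y (mrad) [ 0.7 -0.2] height 42.66 sd 1.25 1.38 2290 16651
```

View pics/s5.png

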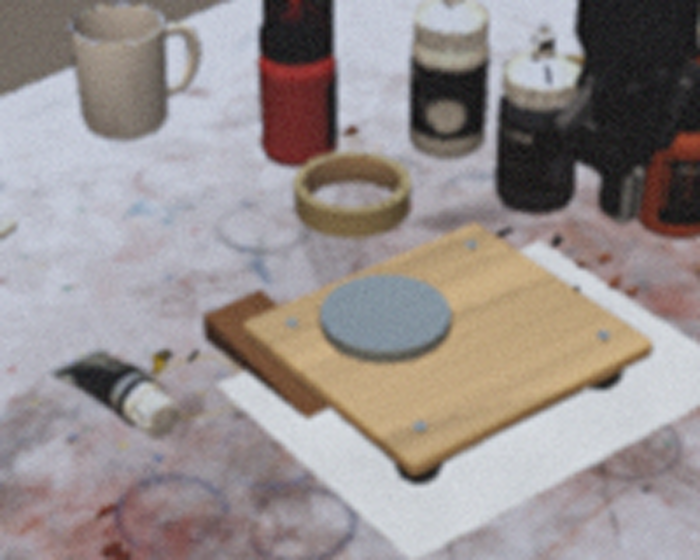

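The wedge now sits with its thick end at (235,320) and runs under the board's corner. The board looks level, and the gripper is over the far corner near (625,200). Coming down to press.

Emit:
apply_moves(rows=[[2,-1,25,0,0,0],[0,0,25,0,0,0],[0,0,20,0,0,0],[0,0,10,0,0,0],[0,0,4,0,0,0]])

```text
time: 17.95
tool_pos: [640.0, -118.8, 33.5]
tcp_rot: [-180.0, -0.0, 83.1]
ft_force: [0.1, 1.0, -0.1]
finger_gap: -0.1
grip_force: 0.0
```

Emit:
apply_moves(rows=[[0,0,2,0,0,0],[0,0,1,0,0,0],[0,0,1,0,0,0],[0,0,0.5,0,0,0],[0,0,0,0,0,0]])

```text
time: 18.58
tool_pos: [640.1, -118.9, 29.5]
tcp_rot: [180.0, 0.0, 83.1]
ft_force: [-0.1, -0.2, -1.2]
finger_gap: -0.2
grip_force: 0.0
```

Emit:
apply_moves(rows=[[0,0,1,0,0,0],[0,0,1,0,0,0],[0,0,0.5,0,0,0],[0,0,0,0,0,0],[0,0,0,0,0,0]])

```text
time: 19.2
tool_pos: [640.1, -119.0, 26.9]
tcp_rot: [180.0, 0.0, 83.1]
ft_force: [0.1, 0.6, -0.8]
finger_gap: 0.0
grip_force: 0.0
```

Emit:
apply_moves(rows=[[0,0,0.5,0,0,0],[0,0,0.5,0,0,0],[0,0,0.5,0,0,0],[0,0,0,0,0,0],[0,0,0,0,0,0]])

```text
time: 19.82
tool_pos: [640.1, -118.9, 25.4]
tcp_rot: [-180.0, -0.0, 83.1]
ft_force: [0.1, 0.1, 0.4]
finger_gap: -0.5
grip_force: 0.0
```

Emit:
apply_moves(rows=[[0,0,0.5,0,0,0],[0,0,0.5,0,0,0],[0,0,0.3,0,0,0],[0,0,0,0,0,0],[0,0,0,0,0,0]])

```text
time: 20.45
tool_pos: [640.1, -118.9, 24.1]
tcp_rot: [180.0, -0.0, 83.1]
ft_force: [0.4, 0.6, -0.1]
finger_gap: -0.6
grip_force: 0.0
```

Emit:
apply_moves(rows=[[0,0,0.4,0,0,0],[0,0,0.3,0,0,0],[0,0,0,0,0,0],[0,0,0,0,0,0],[0,0,0,0,0,0]])

```text
time: 21.08
tool_pos: [640.1, -118.9, 23.4]
tcp_rot: [180.0, 0.0, 83.1]
ft_force: [-0.0, 0.2, -0.0]
finger_gap: -0.0
grip_force: 0.0
```

Emit:
apply_moves(rows=[[0,0,0.5,0,0,0],[0,0,0.5,0,0,0],[0,0,0,0,0,0],[0,0,0,0,0,0],[0,0,0,0,0,0]])

```text
time: 21.7
tool_pos: [640.1, -119.0, 22.5]
tcp_rot: [180.0, 0.0, 83.1]
ft_force: [-1.0, -0.1, 1.3]
finger_gap: 0.0
grip_force: 0.7
```

Emit:
apply_moves(rows=[[0,0,0.5,0,0,0],[0,0,0.5,0,0,0],[0,0,0,0,0,0],[0,0,0,0,0,0],[0,0,0,0,0,0]])

```text
time: 22.32
tool_pos: [640.2, -119.0, 22.3]
tcp_rot: [180.0, 0.0, 83.1]
ft_force: [-4.6, 1.0, 8.3]
finger_gap: -0.2
grip_force: 3.9
```

Emit:
apply_moves(rows=[[0,0,0.4,0,0,0],[0,0,0.4,0,0,0],[0,0,0,0,0,0],[0,0,0,0,0,0],[0,0,0,0,0,0]])

```text
time: 22.95
tool_pos: [640.3, -119.0, 22.2]
tcp_rot: [180.0, 0.0, 83.1]
ft_force: [-6.9, 2.3, 12.9]
finger_gap: -0.2
grip_force: 6.3
```

```bash
python3 - <<'E'
from h import *
s=sense();print(s["time"],s["tool_pos"],s["ft_force"]);tilt(("scene",));tilt()
E
```

```text
22.95 [ 640.29124341 -118.99602628   22.19151947] [-6.89458605  2.25145655 12.8628574 ]
scene slope stand x,y (mrad) [-0.8  1.8] height 42.61 sd 1.27 1.37 2258 16114
top slope stand x,y (mrad) [-2.2  0.5] height 42.86 sd 2.72 2.67 1581 11604
scene slope stand x,y (mrad) [-1.6  0.2] height 42.55 sd 1.25 1.38 2234 16133
```

Emit:
apply_moves(rows=[[0,-0.3,0.4,0,0,0],[0,-0.3,0.4,0,0,0],[0,0,0,0,0,0],[0,0,0,0,0,0],[0,0,0,0,0,0]])

```text
time: 23.72
tool_pos: [640.3, -119.0, 22.1]
tcp_rot: [179.9, 0.0, 83.1]
ft_force: [-6.8, 1.9, 15.8]
finger_gap: 0.1
grip_force: 7.7
```

Emit:
apply_moves(rows=[[0,0,-1,0,0,0],[0,0,-2,0,0,0],[0,0,-10,0,0,0],[0,0,-40,0,0,0],[0,0,-50,0,0,0]])

```text
time: 24.35
tool_pos: [638.2, -118.5, 122.5]
tcp_rot: [-179.8, -0.0, 83.1]
ft_force: [0.6, -0.4, 0.2]
finger_gap: 0.3
grip_force: 0.0
```

```bash
python3 - <<'E'
from h import *
s=sense();print(s["time"],s["tool_pos"],s["ft_force"])
for _ in range(3):tilt()
for n in("wedge","short_foot","test_corner","tape","tube"):
    for c in("scene","top"):
        for r in models.place_of(n,c)[:1]:print(n,c,np.round(r["xyz"],1),round(r["confidence"],2))
E
```

```text
24.35 [ 638.21870964 -118.51459861  122.49589984] [ 0.62179469 -0.38196393  0.21574585]
top slope stand x,y (mrad) [-0.2 -1.3] height 42.72 sd 2.8 2.7 1803 10817
scene slope stand x,y (mrad) [-0.4 -0.1] height 42.66 sd 1.26 1.38 2287 16650
top slope stand x,y (mrad) [ 0.7 -1.4] height 42.84 sd 2.9 2.66 1840 10759
scene slope stand x,y (mrad) [ 0.5 -0.3] height 42.65 sd 1.32 1.38 2292 16635
top slope stand x,y (mrad) [1.  0.9] height 42.82 sd 2.74 2.69 1803 10800
scene slope stand x,y (mrad) [ 0.7 -0.1] height 42.62 sd 1.34 1.39 2311 16649
wedge scene [504.1  55.4  -1.1] 0.84
short_foot scene [499.9  44.3   9.5] 0.66
short_foot top [503.8  43.1  13. ] 0.65
test_corner scene [ 638.9 -123.9   44. ] 0.71
test_corner top [ 640.  -118.4   42.6] 0.68
tape scene [684.2 165.3  -2.1] 0.64
tape top [689.8 164.4   0.7] 0.57
tube scene [400.1 111.9  -1.3] 0.74
tube top [394.7 105.4  -1.6] 0.76
```

The board is level and didn't give under a 16 N press. The wedge is in place, the bystanders are undisturbed and the arm is clear, so I'm handing in.

```bash
python3 -c "
from h import *
print(job.hand_in())"
```

```text
the job is handed in; nothing more can be done
None
```

The job is handed in, with no verdict shown: the wedge is under the short foot, the board measures level to about 0.5 mrad, and it held when pressed with about 16 N at the opposite corner.

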